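Stroke the topping caddy's lids shut

ROBOT

A 7-joint arm with a two-finger parallel gripper is mounted at the origin on a cart in front of the work surface, level with it; the furniture and walls round the work are solid. World frame = base frame: x ahead of the robot, y to its left, z up, the work surface at z = 0. Lengths are in mm, angles in rad, forces in N, time in s.
With the tool pointing down it reaches from about 425 to 1025 mm from the base axis. Payload 9.4 kg.
Tool frame: the origin (TCP) lies midway between the tips of the shut fingers; the grasp point (between the pads) lies 19 mm behind it (ctrl.tcp_to_grasp is the distance from the TCP to the grasp point, in mm); z points along the fingers, y is the line along which they close (so a half turn about z gives the same grasp; the last joint's range is limited). The gripper opens to 93 mm and grips with 3 to 60 N. Pads are 15 mm wide; open, the fingers measure 128 mm over their backs; the gripper's body (75 mm by 188 mm) begins 65 mm behind the grasp point.
Start: joints at [-1.345, 0.599, -0.003, 1.599, 0.002, 0.943, -0.08], TCP at [216.195, 692.014, 218.618] pointing down, gripper open.
Joint ranges: [-2.57, 2.57], [-0.35, 1.97], [-1.29, 1.29], [0.11, 2.56], [-1.05, 4.19], [0.11, 1.86], [-2.63, 2.63]. Speed limits (rad/s): [2.22, 2.22, 3.01, 3.01, 3.14, 3.14, 3.14].

INTERFACE

Orientations are given as a unit quaternion [x, y, z, w].
In Python, from station import ctrl gives the robot as it stands.
- The arm moves only by the tool move_arm, never from a script. Its argument "plan" is a list of rows, each a list of 7 numbers: the shift along the tool's x, y, z in mm, then the turn, a rotation vector about the tool's x, y, z in rad, then the gripper's target within -1 to 1 (shut at 1, half-way at 0, fully open at -1). In form: [[x, y, z, wx, wy, wz, gripper], ...]. A call has 1 to 8 rows; each row is the pose to reach, as a shift and turn from the pose commanded when the call began, along the tool's axes at that moment; what a row does not reach only later rows make up. A row lasts 1/8 s, in which the tool goes at most 62.5 mm and 10.7 degrees, less where a joint would pass 70% of its speed; a pose out of reach is approached as far as the arm can. A call with a gripper value outside its range is refused whole. The fingers move at their own pace and stop on an object; "newtons" is the grip in N (left out, the last holds). Time passes only in rows, so rows that repeat a pose let the fingers close. It gives the time, the measured TCP pose, the force, the opening and the grip force at its end, in the units of the state.
- ctrl.read_state(): the state, without advancing time (a new reading comes with each control period).
- ctrl.capture(name): name is "side" or "top" or "wrist"; returns a dict with "frame" (420x560x3 uint8, red, green, blue), "K" (3x3 intrinsics, pixels), "dist_coeffs" ([k1, k2, p1, p2, k3] as OpenCV has them; the pictures are not rectified), "rvec" (rotation vector, rad) and "tvec" (3), from world to camera coordinates, as OpenCV has them. Camera axes: x right, y down, z forward; pixel columns grow to the right and rows downward; lengths in mm; the calibration is good to about 2 mm. A picture is of the moment at which its call begins. There is no depth.
- ctrl.finish_job(): hands the job in; it is judged then, once.
Trained networks look in a picture, given as the dict that the camera call returned (one of the last four; its "shot" number tells which), for a name from the list of things; names that differ only in an ending like _2 or _b are one class to them, and where a whole thing is asked for, a point or a joint stands for the part that bears it (a point fixed in the world has none). Each returns a list of dicts, best first, with "conf" (0 to 1); they miss things now and then, are a little off and sometimes report something else, mostly with a low value. They report only what shows in the picture. A call takes as long as a camera call. They do not tell look-alikes from the thing itself.
- ctrl.recognise(picture, thing): "location" ([x, y, z] in mm, in world coordinates, good to about 4 mm: the middle of the surface that is visible of it).
- ctrl.masks_of(picture, thing): "pixels" (420x560 bool, what is visible of it).
- ctrl.place_of(picture, thing): "location" ([x, y, z] in mm, in world coordinates, good to about 4 mm: a listed point, or the origin of a listed thing).
The state is a dict: "time_s": time; "joint_positions": joint angles; "joint_velocities": joint speeds; "tau": joint torques, N m; "position": TCP position; "eef_rot": TCP orientation; "wrist_force": force on the tool from outside, world axes, zero at the start; "moment": the same for the moment, N m; "width": finger opening in mm; "finger_force": force on a finger pad.
Only numpy, scipy, OpenCV 4.12 (cv2) and the standard library are available. Lean on these libraries where they do the work, as an engineer would, in place of code of your own. Each camera call takes 0.05 s, during which the arm holds its last target. There are 200 camera calls.

TASK

The five flip lids of the topping caddy have been left ajar. Stroke them all shut gently in one low pass of the fingertips along the row, lid after lid, from the end with the wire handle to the other end and without lifting away from the row in between; then withdraw. Do not lift, tip or shove the caddy, and leave the other things where they stand.

Things in the scene. Friction and masses are not known exactly. Their poses are not given: they have to be found in the camera images.
- caddy: topping caddy: loose steel trough on rubber feet, 206 mm long (its x axis), 70 wide, about 0.8 kg, with five white flip lids in a row along x, lid_1 at the -x end, lid_5 at the +x end; a small wire handle sticks 22 mm out of the -x end, 26 mm above the worktop. Origin: centre of its underside, on the worktop; z up. It may be turned any way round.
- row_start (a point): fixed point on the caddy: middle of lid_1's hinge line (x = -100 mm in the caddy's frame) at the height of the top of the shut lids' free edges, 52 mm above the worktop
- row_end (a point): fixed point on the caddy: middle of the free edge of lid_5 when shut (x = +98 mm), 52 mm above the worktop. From row_start to row_end is the direction of the stroke
- lid_1 (a joint): hinge of lid 1, rad: 0 = shut, pressed harder it gives to -0.09 (stop), grows as it opens, starts at 0.35 to 0.65, stays where left (friction 0.012 N m). Lid 62 mm wide, 38 long; hinge line along caddy y at caddy x = -100 mm, 46 mm above the worktop, free edge towards +x. Shut, its top rises from 48 mm at the hinge to 52 at the free edge. A fingertip sliding to +x presses it down like a ramp; to -x it jams on the edge
- lid_2 (a joint): hinge of lid 2, rad: 0 = shut, pressed harder it gives to -0.09 (stop), grows as it opens, starts at 0.35 to 0.65, stays where left (friction 0.012 N m). Lid 62 mm wide, 38 long; hinge line along caddy y at caddy x = -60 mm, 46 mm above the worktop, free edge towards +x. Shut, its top rises from 48 mm at the hinge to 52 at the free edge. A fingertip sliding to +x presses it down like a ramp; to -x it jams on the edge
- lid_3 (a joint): hinge of lid 3, rad: 0 = shut, pressed harder it gives to -0.09 (stop), grows as it opens, starts at 0.35 to 0.65, stays where left (friction 0.012 N m). Lid 62 mm wide, 38 long; hinge line along caddy y at caddy x = -20 mm, 46 mm above the worktop, free edge towards +x. Shut, its top rises from 48 mm at the hinge to 52 at the free edge. A fingertip sliding to +x presses it down like a ramp; to -x it jams on the edge
- lid_4 (a joint): hinge of lid 4, rad: 0 = shut, pressed harder it gives to -0.09 (stop), grows as it opens, starts at 0.35 to 0.65, stays where left (friction 0.012 N m). Lid 62 mm wide, 38 long; hinge line along caddy y at caddy x = 20 mm, 46 mm above the worktop, free edge towards +x. Shut, its top rises from 48 mm at the hinge to 52 at the free edge. A fingertip sliding to +x presses it down like a ramp; to -x it jams on the edge
- lid_5 (a joint): hinge of lid 5, rad: 0 = shut, pressed harder it gives to -0.09 (stop), grows as it opens, starts at 0.35 to 0.65, stays where left (friction 0.012 N m). Lid 62 mm wide, 38 long; hinge line along caddy y at caddy x = 60 mm, 46 mm above the worktop, free edge towards +x. Shut, its top rises from 48 mm at the hinge to 52 at the free edge. A fingertip sliding to +x presses it down like a ramp; to -x it jams on the edge
- ring_cutter: bystander, loose: plain metal ring cutter, open tube 60 mm across, 38 high, standing close beside the caddy; origin at the centre of its underside
- nozzle: bystander, loose: pale plastic piping nozzle, cone 27 mm across at the foot, 40 high, standing close beside the caddy on the other side; origin at the centre of its underside
- ramekin: bystander, loose: white ribbed ramekin, 69 mm across, 46 high, to the right; origin at the centre of its underside
- tin: bystander, loose: food tin, 75 mm across, 58 high, to the left; origin at the centre of its underside
- shaker: bystander, loose: salt shaker, 44 mm across, 90 high, to the left; origin at the centre of its underside
- timer: bystander, loose: kitchen timer, 68x68x38 mm, square base with a round dial, to the right; origin at the centre of its underside
There are look-alikes about, which are no part of the job. Several things have the shape of the caddy; the one meant has the colours described above.

How it is judged:
By the outcome, as a careful person would: the job done as asked, in the order asked, and still so for the second after the job is handed in, with the robot touching nothing.
It also fails if it takes over 38 s, if anything falls off the work surface, if the arm or the gripper's body presses on something with over 40 N, if the wrist force passes 120 N, or if a joint passes its speed limit or range.

## Working session

There is one attempt and no reset: what is moved stays moved. The work goes in short steps, Python scripts to look and compute and a tool call to move; the robot and the scene stay as the last step left them, time stands still between calls to the robot, and variables do not carry over. Pictures are saved under pics/ and viewed, at most 10 in all, crops included, and the job is handed in when it is done.

Besides the shell and the picture viewer there is one more tool, called by a JSON object that holds its "api" and its "payload". move_arm: Moves the arm, as the interface text tells. Its arguments: {"type":"object","properties":{"plan":{"type":"array"},"newtons":{"type":"number"}},"required":["plan"]}

```bash
ls; mkdir -p pics; cat > h.py <<'E'
import numpy as np, cv2
from station import ctrl
def save(p,n): cv2.imwrite(f'pics/{n}.png',cv2.cvtColor(p['frame'],cv2.COLOR_RGB2BGR))
def proj(p,X): return cv2.projectPoints(np.float64(X).reshape(-1,3),np.float64(p['rvec']),np.float64(p['tvec']),np.float64(p['K']),np.float64(p['dist_coeffs']))[0].reshape(-1,2)
def back(p,uv,z):
    uv=np.float64(uv).reshape(-1,1,2); n=cv2.undistortPoints(uv,np.float64(p['K']),np.float64(p['dist_coeffs'])).reshape(-1,2)
    R=cv2.Rodrigues(np.float64(p['rvec']))[0]; t=np.float64(p['tvec']).ravel(); C=-R.T@t
    d=np.c_[n,np.ones(len(n))]@R; return C+d*((z-C[2])/d[:,2])[:,None]
E
python3 - <<'E'
from h import *
for c in ['top','side']:
    p=ctrl.capture(c); save(p,c+'0')
    for n in ['caddy','row_start','row_end','ring_cutter','nozzle']:
        print(c,n,[(np.round(d['location']).tolist(),round(d['conf'],2),proj(p,d['location']).round().tolist()) for d in ctrl.place_of(p,n)])
s=ctrl.read_state(); print(s['position'],s['eef_rot'],s['width'],s['time_s'])
E
```

```text
pics
top caddy [([436.0, 225.0, -1.0], 0.97, [[216.0, 236.0]]), ([569.0, -7.0, -2.0], 0.64, [[291.0, 191.0]])]
top row_start [([659.0, 33.0, 53.0], 0.84, [[277.0, 159.0]])]
top row_end [([477.0, -43.0, 52.0], 0.76, [[304.0, 220.0]]), ([421.0, 134.0, 49.0], 0.6, [[244.0, 240.0]])]
top ring_cutter [([579.0, -108.0, 1.0], 0.47, [[324.0, 187.0]])]
top nozzle [([486.0, 57.0, 1.0], 0.41, [[271.0, 219.0]]), ([570.0, -4.0, 3.0], 0.24, [[290.0, 191.0]])]
side caddy [([569.0, -6.0, 2.0], 0.91, [[265.0, 210.0]]), ([438.0, 225.0, 1.0], 0.88, [[320.0, 267.0]])]
side row_start [([659.0, 37.0, 55.0], 0.84, [[234.0, 209.0]]), ([452.0, 328.0, 50.0], 0.77, [[322.0, 288.0]])]
side row_end [([479.0, -44.0, 53.0], 0.94, [[294.0, 187.0]]), ([420.0, 129.0, 55.0], 0.91, [[323.0, 226.0]])]
side ring_cutter [([584.0, -107.0, -2.0], 0.63, [[259.0, 189.0]])]
side nozzle [([486.0, 57.0, -2.0], 0.39, [[295.0, 224.0]]), ([477.0, -41.0, 50.0], 0.23, [[294.0, 188.0]])]
[216.19308907 691.9873996  218.62691476] [ 1.50795167e-01  9.88565029e-01 -2.56233762e-05  3.70133113e-05] 92.9193095710228 0.6
```

View pics/top0.png

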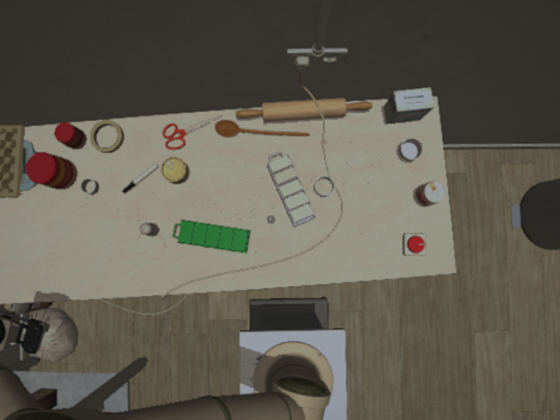

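View pics/side0.png

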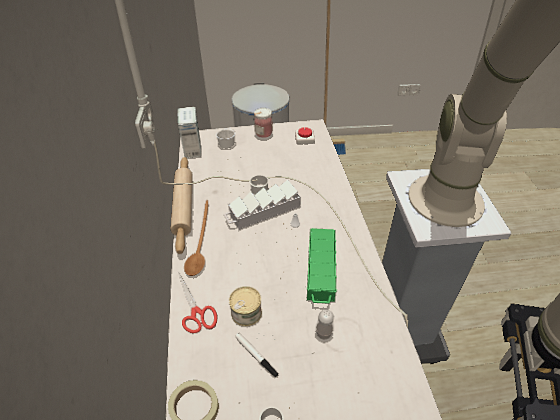

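The top view shows the white-lidded caddy around pixel (291,190), with its handle at (276,156), the far end of the table. The ring cutter is at (324,187) and the nozzle at (271,219). The green caddy at (213,236) is the look-alike. The side view agrees with this. The stroke runs from (659,35) to (478,-43). I'll approach above the handle end with the fingers shut.

{"api": "move_arm", "payload": {"plan": [[-40,-28,0,0,0,0.15,1],[-82,-57,0,0,0,0.3,1],[-124,-86,0,0,0,0.45,1],[-165,-115,0,0,0,0.6,1],[-206,-144,0,0,0,0.75,1],[-248,-173,0,0,0,0.9,1],[-289,-202,0,0,0,1.05,1],[-330,-230,0,0,0,1.2,1]], "newtons": 20}}

```text
time_s: 1.6
position: [463.5, 372.8, 219.0]
eef_rot: [0.684, 0.729, 0.0, -0.0]
wrist_force: [-0.3, 1.2, -0.2]
width: 17.4
finger_force: 0.0
```

{"api": "move_arm", "payload": {"plan": [[-42,28,0,0,0,0.154,1],[-84,56,0,0,0,0.308,1],[-126,83,0,0,0,0.462,1],[-168,111,0,0,0,0.616,1],[-210,139,0,0,0,0.77,1],[-251,167,0,0,0,0.924,1],[-293,194,0,0,0,1.078,1],[-335,222,0,0,0,1.23,1]]}}

```text
time_s: 2.6
position: [707.8, 53.9, 218.8]
eef_rot: [0.98, 0.201, 0.0, -0.0]
wrist_force: [0.4, 0.2, -0.0]
width: 0.8
finger_force: 0.0
```

```bash
python3 - <<'E'
from h import *
s=ctrl.read_state(); print(s['position'],s['eef_rot'],s['width'],s['time_s'],s['joint_positions'])
p=ctrl.capture('wrist'); save(p,'w1')
q=ctrl.capture('side')
for n,P in (('wrist',p),('side',q)):
  for k in ['caddy','row_start','row_end']:
    print(n,k,[(np.round(d['location'],1).tolist(),round(d['conf'],2),proj(P,d['location']).round().tolist()) for d in ctrl.place_of(P,k)])
cv2.imwrite('pics/s1.png',cv2.resize(cv2.cvtColor(q['frame'][120:270,180:380],cv2.COLOR_RGB2BGR),None,fx=4,fy=4,interpolation=cv2.INTER_CUBIC))
E
```

```text
[707.77785726  53.92330015 218.76327729] [ 9.79630870e-01  2.00806627e-01  1.80864263e-04 -1.57232376e-04] 0.8483509379969684 2.6 [-0.54515514  0.66057261  0.66009279  1.66508133 -0.47062775  0.98001139
 -0.88566724]
wrist caddy [([436.6, 231.7, -0.8], 0.75, [[65.0, 311.0]]), ([570.0, -8.7, -0.8], 0.59, [[281.0, 294.0]]), ([662.3, 33.2, 53.8], 0.58, [[280.0, 233.0]])]
wrist row_start [([661.1, 33.4, 47.2], 0.89, [[279.0, 232.0]])]
wrist row_end [([421.3, 130.2, 50.8], 0.75, [[122.0, 377.0]]), ([479.5, -41.1, 50.7], 0.69, [[276.0, 389.0]])]
side caddy [([437.3, 228.9, 1.1], 0.75, [[321.0, 268.0]]), ([569.7, -6.1, 3.7], 0.64, [[265.0, 209.0]])]
side row_start [([659.7, 34.1, 53.4], 0.78, [[234.0, 209.0]]), ([449.7, 325.8, 49.5], 0.63, [[323.0, 288.0]])]
side row_end [([421.4, 129.3, 56.1], 0.89, [[322.0, 226.0]]), ([477.5, -41.9, 53.9], 0.77, [[294.0, 187.0]])]
```

View pics/w1.png

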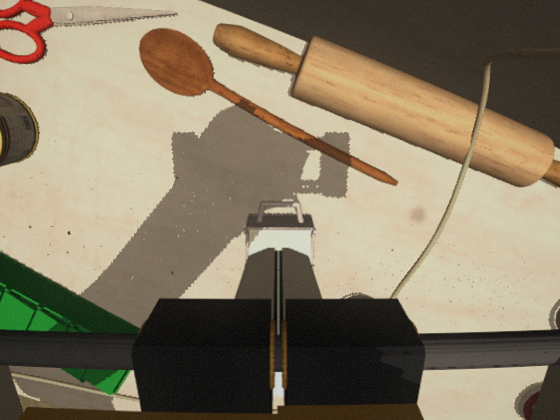

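View pics/s1.png

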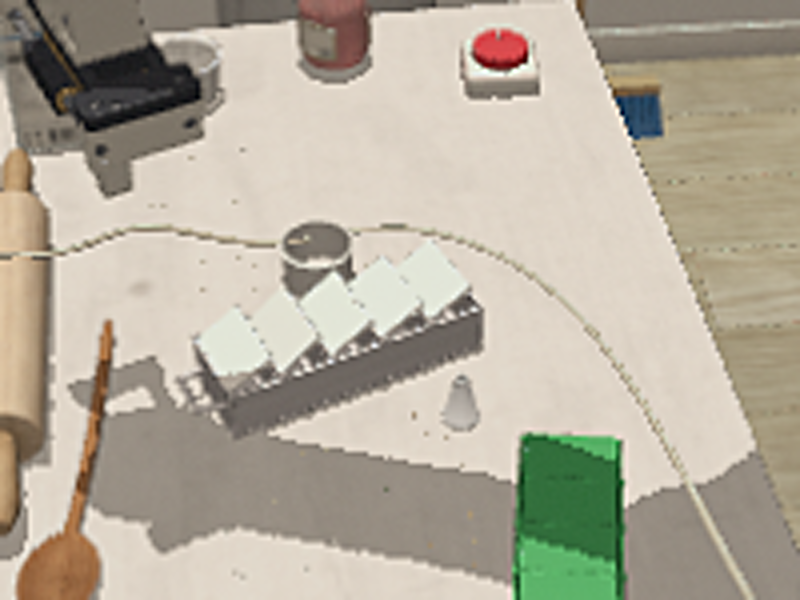

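The wrist view shows the handle at (280,210) and the caddy directly ahead along the tool's x axis. The crop confirms all five lids are ajar, with their hinges on the handle side. The row is within about 1 mm of the tool's line, and lid_1's hinge is 52 mm ahead along tool -x. I'll lower beside it.

{"api": "move_arm", "payload": {"plan": [[-4,-1,30,0,0,0,1],[-10,-1,70,0,0,0,1],[-16,-1,110,0,0,0,1],[-22,-1,140,0,0,0,1],[-27,-1,156,0,0,0,1],[-30,-1,163,0,0,0,1],[-30,-1,164,0,0,0,1],[-30,-1,164,0,0,0,1]]}}

```text
time_s: 4.0
position: [679.7, 44.1, 55.6]
eef_rot: [0.979, 0.203, 0.001, 0.0]
wrist_force: [-0.3, -1.0, 0.6]
width: 0.7
finger_force: 0.0
```

```bash
python3 - <<'E'
from h import *
s=ctrl.read_state(); P=np.array(s['position']); print(P,s['eef_rot'],s['width'],s['wrist_force'])
u=np.array([-.9207,-.3902]); v=np.array([.3902,-.9207]); d=P[:2]-[659.7,34.4]; print('caddy x',d@u-100,'y',d@v)
q=ctrl.capture('side')
cv2.imwrite('pics/s2.png',cv2.resize(cv2.cvtColor(q['frame'][140:260,190:350],cv2.COLOR_RGB2BGR),None,fx=5,fy=5,interpolation=cv2.INTER_CUBIC))
E
```

```text
[679.68206677  44.08102743  55.62940661] [9.79160331e-01 2.03087184e-01 8.00541056e-04 2.08445604e-05] 0.7463921650999806 [-0.33692652 -1.00145454  0.63618361]
caddy x -122.17502577679642 y -1.116319502521915
```

View pics/s2.png

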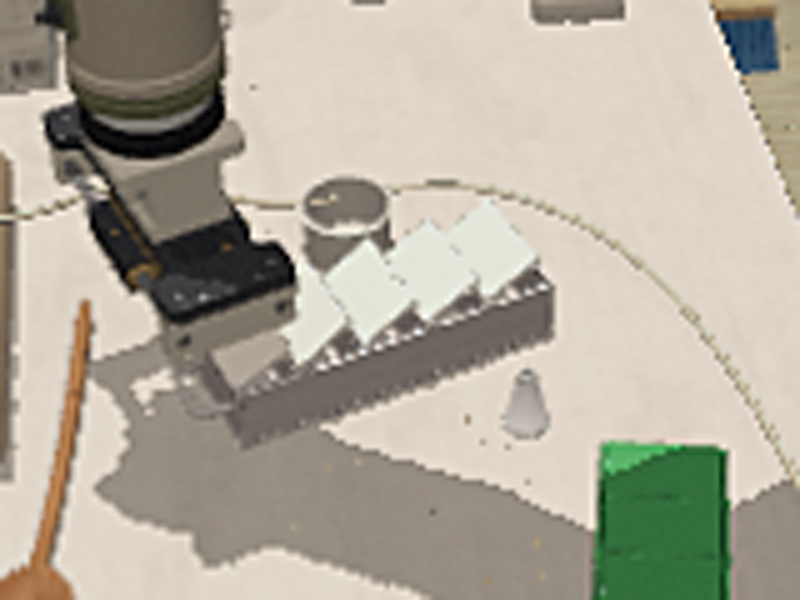

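The side view shows the fingertips just over the handle end, clear of lid_1, with all lids still open. I'll stroke lid_1 now.

{"api": "move_arm", "payload": {"plan": [[-7,0,0,0,0,0,1],[-14,0,0,0,0,0,1],[-21,0,0.5,0,0,0,1],[-28,0,1.5,0,0,0,1],[-35,0,2.5,0,0,0,1],[-42,0,3.5,0,0,0,1],[-48,0,4.3,0,0,0,1],[-53,0,4.5,0,0,0,1]]}}

```text
time_s: 5.05
position: [630.2, 22.8, 50.1]
eef_rot: [0.979, 0.203, 0.0, 0.0]
wrist_force: [1.7, 1.4, 2.0]
width: 0.3
finger_force: 1.2
```

```bash
cat > st.py <<'E'
from h import *
import sys
s=ctrl.read_state(); P=np.array(s['position']); print(P,s['eef_rot'],s['width'],s['wrist_force'],s['time_s'])
u=np.array([-.9207,-.3902]); v=np.array([.3902,-.9207]); d=P[:2]-[659.7,34.4]; print('caddy x',d@u-100,'y',d@v)
q=ctrl.capture('side')
cv2.imwrite(f'pics/{sys.argv[1]}.png',cv2.resize(cv2.cvtColor(q['frame'][140:260,190:350],cv2.COLOR_RGB2BGR),None,fx=5,fy=5,interpolation=cv2.INTER_CUBIC))
E
python3 st.py s3
```

```text
[630.15499255  22.75466935  50.14060946] [9.79190733e-01 2.02942032e-01 1.95099096e-04 3.70050088e-05] 0.251810151561808 [1.73555166 1.40579507 1.95774721] 5.05
caddy x -68.25390362112472 y -0.8066059817892607
```

View pics/s3.png

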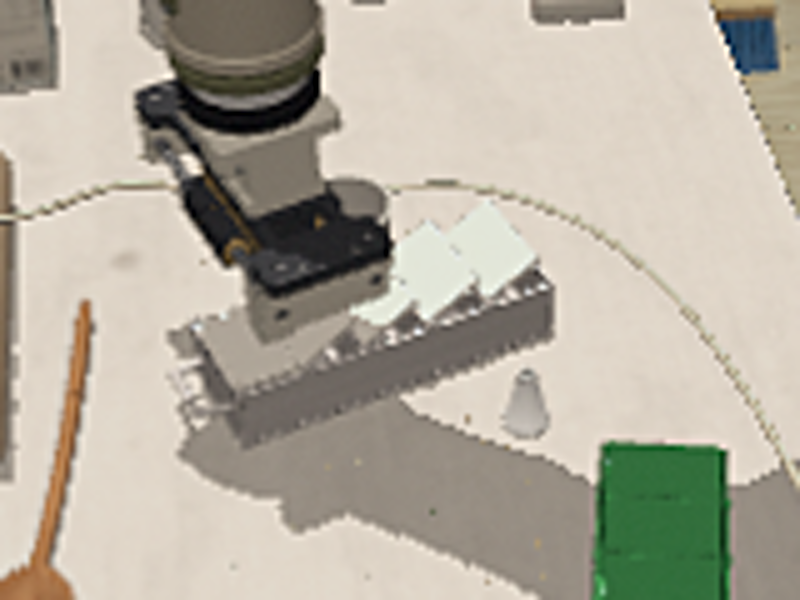

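Lid_1 lies shut, the caddy hasn't moved and the forces are about 2 N. Next is lid_2, rising slightly over its hinge so the push on the ramp stays gentle.

{"api": "move_arm", "payload": {"plan": [[-5,0,-2,0,0,0,1],[-10,0,-3,0,0,0,1],[-15,0,-3,0,0,0,1],[-20,0,-2.5,0,0,0,1],[-25,0,-1.7,0,0,0,1],[-30,0,-1,0,0,0,1],[-35,0,-0.5,0,0,0,1],[-40,0,-0.2,0,0,0,1]]}}

```text
time_s: 6.1
position: [593.2, 6.8, 50.3]
eef_rot: [0.979, 0.203, -0.0, -0.0]
wrist_force: [1.2, 0.3, -0.3]
width: 0.5
finger_force: 0.7
```

{"api": "move_arm", "payload": {"plan": [[-5,0,-2,0,0,0,1],[-10,0,-3,0,0,0,1],[-15,0,-3,0,0,0,1],[-20,0,-2.5,0,0,0,1],[-25,0,-1.7,0,0,0,1],[-30,0,-1,0,0,0,1],[-35,0,-0.4,0,0,0,1],[-40,0,0,0,0,0,1]]}}

```text
time_s: 7.1
position: [556.5, -9.1, 50.2]
eef_rot: [0.979, 0.203, -0.0, -0.0]
wrist_force: [-0.3, 0.1, 1.0]
width: 0.1
finger_force: 0.1
```

```bash
python3 st.py s4
```

```text
[556.51666421  -9.08312152  50.2472604 ] [ 9.79186155e-01  2.02964205e-01 -7.32350886e-05 -6.93391404e-07] 0.13976087248028318 [-0.3154957   0.07086122  1.01697745] 7.1
caddy x 11.968011283114762 y -0.22722763960318193
```

View pics/s4.png

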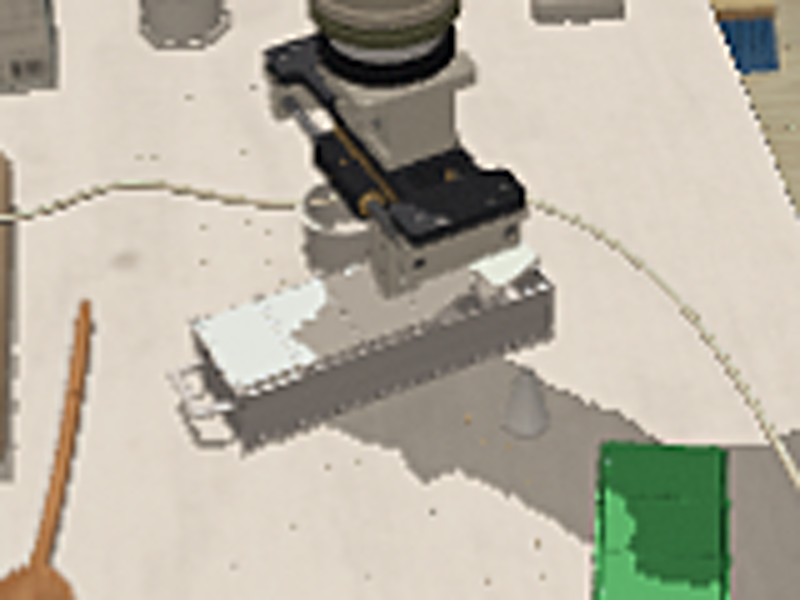

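Lids 1–3 are shut and flush, and the caddy is still in place. I'll carry on over lids 4 and 5, then past the end of the row.

{"api": "move_arm", "payload": {"plan": [[-5,0,-2,0,0,0,1],[-10,0,-3,0,0,0,1],[-15,0,-3,0,0,0,1],[-20,0,-2.5,0,0,0,1],[-25,0,-1.7,0,0,0,1],[-30,0,-1,0,0,0,1],[-35,0,-0.4,0,0,0,1],[-40,0,0,0,0,0,1]]}}

```text
time_s: 8.15
position: [519.8, -25.0, 50.3]
eef_rot: [0.979, 0.203, -0.0, 0.0]
wrist_force: [0.3, -0.0, -0.6]
width: 0.1
finger_force: 0.1
```

{"api": "move_arm", "payload": {"plan": [[-5,0,-2,0,0,0,1],[-10,0,-3,0,0,0,1],[-15,0,-3,0,0,0,1],[-20,0,-2.5,0,0,0,1],[-25,0,-1.7,0,0,0,1],[-30,0,-1,0,0,0,1],[-35,0,-0.4,0,0,0,1],[-40,0,0,0,0,0,1]]}}

```text
time_s: 9.15
position: [483.1, -40.9, 50.3]
eef_rot: [0.979, 0.203, -0.0, 0.0]
wrist_force: [0.8, 0.2, 0.9]
width: 0.8
finger_force: 0.1
```

{"api": "move_arm", "payload": {"plan": [[-5,0,0,0,0,0,1],[-10,0,0,0,0,0,1],[-16,0,0,0,0,0,1],[-22,0,-0.5,0,0,0,1],[-26,0,-1,0,0,0,1],[-28,0,-2,0,0,0,1]]}}

```text
time_s: 9.9
position: [457.6, -52.0, 52.4]
eef_rot: [0.979, 0.203, 0.0, -0.0]
wrist_force: [1.2, 0.5, 0.0]
width: 0.4
finger_force: 0.0
```

```bash
python3 st.py s5
```

```text
[457.58010805 -52.01701837  52.42089001] [ 9.79204103e-01  2.02877609e-01  1.86638045e-05 -7.22510383e-06] 0.36208863425199783 [1.19177468 0.53364582 0.01497215] 9.9
caddy x 119.81170508330678 y 0.6969669782311668
```

View pics/s5.png

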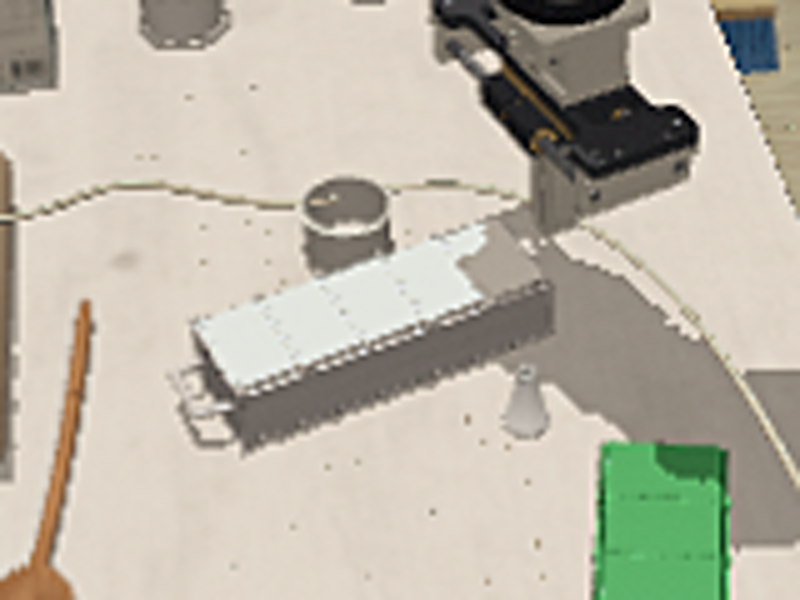

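All five lids are shut, the caddy hasn't shifted, and the ring cutter and nozzle are where they were. I'll withdraw upward.

{"api": "move_arm", "payload": {"plan": [[-2,0,-10,0,0,0,1],[-2,0,-30,0,0,0,1],[-2,0,-60,0,0,0,1],[-2,0,-90,0,0,0,1],[-2,0,-115,0,0,0,1],[-2,0,-130,0,0,0,1],[-2,0,-130,0,0,0,1],[-2,0,-130,0,0,0,1]]}}

```text
time_s: 10.95
position: [455.6, -52.4, 181.8]
eef_rot: [0.979, 0.203, -0.0, -0.0]
wrist_force: [0.9, -0.8, -0.0]
width: 0.8
finger_force: 0.0
```

```bash
python3 st.py s6
```

```text
[455.63355978 -52.41006057 181.82135689] [ 9.79141894e-01  2.03177314e-01 -3.41043692e-04 -1.19381415e-04] 0.8150310462982061 [ 0.86493097 -0.77805949 -0.02572988] 10.95
caddy x 121.75725714344028 y 0.29929779667073814
```

View pics/s6.png

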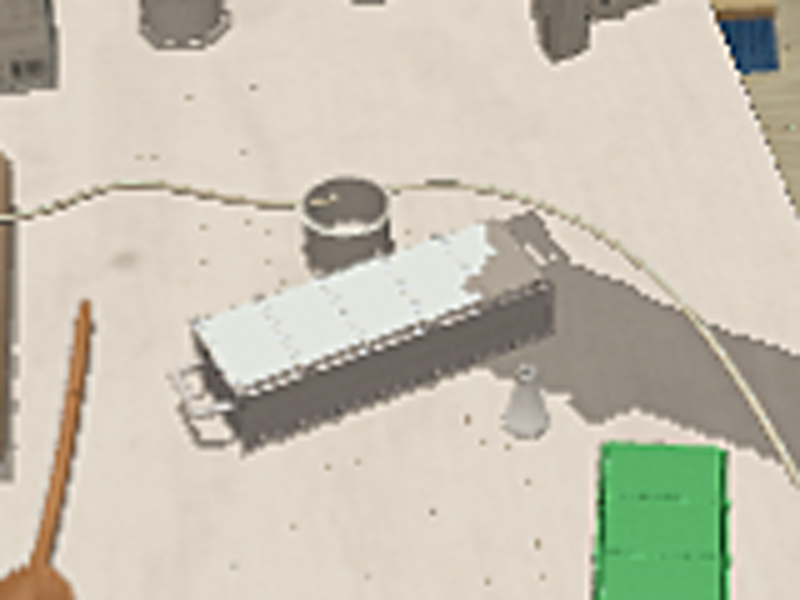

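The view is clear: the lids are flush along the whole row and the arm is well above it. I'm handing in.

```bash
python3 -c "from station import ctrl; print(ctrl.finish_job())"
```

```text
the job is handed in; nothing more can be done
None
```

I stroked all five lids shut in one low pass from the handle end, rising about 3 mm over each hinge; in the pictures the caddy, ring cutter and nozzle hadn't moved, and I withdrew and handed in at about 11 s.

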